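# Load a module tray into the free test chamber

### The job

Set the loose heat-sink module flat into the empty pocket of the module tray and let go of it. Then take the tray by its handle and slide it, kept level and with both modules still in their pockets, into the free one of the two test chambers (the one without a tray) until it is fully home against the back stop, and let go. Leave the multimeter, the mouse and the metal cup where they are.

Things in the scene. Friction and masses are not known exactly. Their poses are not given: they have to be found in the camera images.
- module: The loose heat-sink module lying on the bench: box 34 (x) x 44 (y) x 30 (z) mm, green board below, aluminium fins on top, about 50 g. Origin: centre of its underside, z up.
- loaded_module: An identical module already lying loose in the tray's far pocket (centred at tray x = +24 mm). Origin: centre of its underside.
- tray: Loose aluminium tray, about 200 g, flat on the bench. Base plate 5 mm thick, 90 mm wide (y), x = -60 to +52 mm, plus a 34 mm wide neck to x = -112 mm with the handle. Wall frame 100 x 68 mm on it, top 12 mm above the underside; outside it the plate's 11 mm side flanges run in the chamber's grooves. Origin: underside, between the two pockets. +x points away from the handle and goes in first.
- tray_handle (a point): Grip point on the tray's handle, at tray x = -93 mm, 36 mm above the tray's underside; axes as the tray's. The handle is an upright black fin 30 mm long (x), 10 mm thick (y), from 4 to 45 mm above the underside; pinch it across its thickness (tray y).
- empty_pocket (a point): Centre of the floor of the empty pocket, the one nearer the handle (tray x = -24 mm, 5 mm above the tray's underside); axes as the tray's. Both pockets are 44 (x) x 60 (y) mm inside with walls 7 mm high; a 4 mm wall at tray x = 0 parts them. The module goes in with its x along the tray's x, either way round.
- chamber: The free test chamber, fixed: white cabinet 130 mm wide (y), x from -70 to +70 mm, 210 mm tall, open in its face at x = -70 mm; the tray slides in along +x. Above the opening a head (125 to 210 mm above the bench) overhangs the face by 30 mm: at the home handle an upright gripper does not fit, so lean it back out of the bay (-x) by about 40 degrees. Origin: centre of its underside.
- bay_home (a point): In the free chamber: where the tray's origin lies when the tray is home against the back stop (chamber x = -15 mm, y = 0, 30 mm above the bench); axes as the chamber's, the tray's axes parallel to them. The handle's grip point is then 38 mm in front of the face.
- bay_mouth (a point): In the free chamber: centre of the opening at ledge height, in the face (chamber x = -70 mm, z = 30 mm). 98 mm between the side walls, flared guides in front to x = -87 mm. Each side has a groove for the tray's flange: ledge top 30 mm above the bench, upper rail underside 43 mm (from x = -57 mm); ledges 72 mm apart, upper rails 78 mm apart.
- busy_chamber: The other chamber, fixed, same shape as the free one, with a fixed tray already in it whose black handle sticks out. Not to be used. Origin: centre of its underside.
- multimeter: Bystander: blue handheld multimeter lying flat, 150 x 78 x 34 mm. Origin: centre of its underside.
- mouse: Bystander: black computer mouse, 100 x 58 x 33 mm. Origin: centre of its underside.
- parts_cup: Bystander: small steel cup, 64 mm wide at the rim, 45 mm tall. Origin: centre of its underside.

How it is judged:
By the outcome, as a careful person would: the job done as asked, in the order asked, and still so for the second after the job is handed in, with the robot touching nothing.
It also fails if it takes over 53 s, if anything falls off the work surface, if the arm or the gripper's body presses on something with over 40 N, if the wrist force passes 120 N, or if a joint passes its speed limit or range.

### The arm

A 6-joint arm with a two-finger parallel gripper is mounted at the origin on the work surface. World frame = base frame: x ahead of the robot, y to its left, z up, the work surface at z = 0. Lengths are in mm, angles in rad, forces in N, time in s.
With the tool pointing down it reaches from about 350 to 875 mm from the base axis. Payload 4.2 kg.
Tool frame: the origin (TCP) lies between the finger pads; the fingertips stand 17 mm ahead of it and the grasp point (between the pads) lies 2 mm behind it; z points along the fingers, y is the line along which they close (so a half turn about z gives the same grasp; the last joint's range is limited). The gripper opens to 85 mm and grips with 20 to 120 N. Pads are 22 mm wide; open, the fingers measure 114 mm over their backs; the gripper's body (76 mm by 85 mm) begins 54 mm behind the grasp point. The pads swing forward as they close: fully open they stand 13 mm farther back than shut.
Start: joints at [-1.008, 0.385, 0.008, 0, -1.194, -0.259], TCP at [186.983, -596.353, 248.312] pointing down, gripper open.
Joint ranges: [-3.14, 3.14], [-1.21, 2.06], [-1.07, 1.41], [-3.16, 2.05], [-2.99, -0.16], [-3.1, 3.1]. Speed limits (rad/s): [2.79, 2.79, 3.14, 3.14, 3.14, 3.14].

### API

Orientations are given as a unit quaternion [x, y, z, w].
In Python, from bench import arm, camrig gives the robot as it stands (arm), with the cameras (camrig).
- The arm moves only by the shell command python3 jog.py 'ROWS' [OPENING]. ROWS is a JSON object with one list for each field, all of the same length, 1 to 10, a row being the entries at one place: sx, sy, sz (the shift in mm), rx, ry, rz (a rotation vector in rad); each row is the pose to reach, as a shift and turn from the pose commanded when the command began, along the tool's axes at that moment; what a row does not reach only later rows make up. A row lasts 1/10 s, in which the tool goes at most 50 mm and 0.15 rad, less where a joint would pass 70% of its speed; a pose out of reach is approached as far as the arm can. OPENING is the finger opening in mm, set as the command begins (- or left out keeps the last). The fingers move at their own pace and stop on an object; the grip force is fixed at half the most. Time passes only in rows, so rows that do not move let the fingers close. It prints the time, the measured TCP pose, the force, the opening and the grip force at its end. Input that does not fit is refused with a message, and nothing moves.
- arm.read_state(): the state, without advancing time (a new reading comes with each control period).
- camrig.get_image(name): name is "scene" or "top"; returns the picture (420x560x3 uint8, blue, green, red); there is no depth.
- camrig.get_calibration(name): a dict with "K" (3x3 intrinsics, pixels), "rvec" (rotation vector, rad) and "tvec" (3), from world to camera coordinates, as OpenCV has them. Camera axes: x right, y down, z forward; pixel columns grow to the right and rows downward; lengths in mm; the calibration is good to about 2 mm. A picture is of the moment at which its call begins. get_calibration takes no time and is no camera call.
- arm.job_done(): hands the job in; it is judged then, once.
The state is a dict: "clock": time; "joints": joint angles; "joint_vel": joint speeds; "joint_efforts": joint torques, N m; "position": TCP position; "ee_rot": TCP orientation; "contact_force": force on the tool from outside, world axes, zero at the start; "wrist_torque": the same for the moment, N m; "gripper_width": finger opening in mm; "grasp_force": force on a finger pad.
Only numpy, scipy, OpenCV 4.12 (cv2) and the standard library are available. Lean on these libraries where they do the work, as an engineer would, in place of code of your own. Each camera call takes 0.05 s, during which the arm holds its last target. There are 200 camera calls.

## Working session

There is one attempt and no reset: what is moved stays moved. The work goes in short steps, Python scripts to look and compute and a shell command to move; the robot and the scene stay as the last step left them, time stands still between calls to the robot, and variables do not carry over. Pictures are saved under pics/ and viewed, at most 10 in all, crops included, and the job is handed in when it is done.

```bash
ls; mkdir -p pics; cat > h.py <<'E'
import numpy as np, cv2
from bench import arm, camrig
from scipy.spatial.transform import Rotation as R
def cal(n):
    c=camrig.get_calibration(n); return np.array(c["K"],float),cv2.Rodrigues(np.array(c["rvec"],float))[0],np.array(c["tvec"],float).ravel()
def ray(n,u,v,z):
    K,Rm,t=cal(n); d=Rm.T@np.linalg.inv(K)@np.array([u,v,1.]); o=-Rm.T@t
    return o+d*(z-o[2])/d[2]
def proj(n,p):
    K,Rm,t=cal(n); q=K@(Rm@np.array(p,float)+t); return q[:2]/q[2]
E
python3 - <<'E'
from h import *
for n in("top","scene"):
    im=camrig.get_image(n); cv2.imwrite(f"pics/{n}0.png",im); K,Rm,t=cal(n); print(n,-Rm.T@t,K[0,0],Rm[2])
s=arm.read_state(); print(s)
E
```

```text
bench.py
jog.py
pics
top [ 417.96459317  -63.66346236 1083.6404306 ] 468.490022172499 [ 2.02198673e-01 -8.29629092e-04 -9.79344173e-01]
scene [732.92334329 194.1934102  886.52486559] 432.84757413358113 [-0.12557765 -0.30848831 -0.94290255]
{'clock': 0.1, 'joints': array([-1.00844192e+00,  3.85489736e-01,  6.79212462e-03, -4.15720369e-04,
       -1.19399851e+00, -2.58605851e-01]), 'joint_vel': array([-4.94011251e-04, -6.83328518e-04,  4.27998693e-03,  2.15039219e-03,
        1.70079539e-03,  3.06631062e-05]), 'joint_efforts': array([-1.08215650e-04, -3.93319559e+01,  1.88929510e+01,  4.19796109e+00,
       -2.61302361e-03,  1.03216567e-05]), 'position': array([ 186.81637035, -595.93161896,  247.33931299]), 'ee_rot': array([-1.51215248e-01,  9.88500384e-01,  9.48087573e-04, -2.01900426e-04]), 'contact_force': array([ 0.39324998,  0.16646841, -0.12963729]), 'wrist_torque': array([0.0014678 , 0.04938598, 0.00537564]), 'grasp_force': 0.0, 'gripper_width': 85.33805714288735}
```

View pics/top0.png

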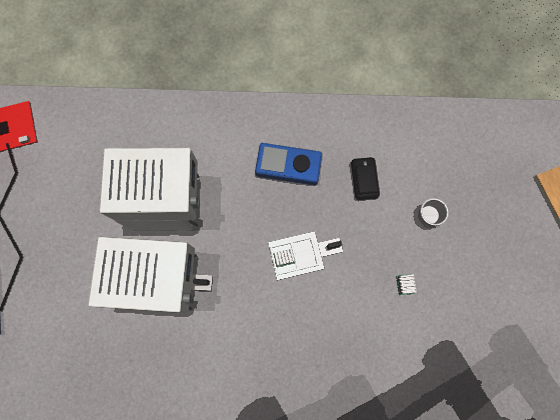

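View pics/scene0.png

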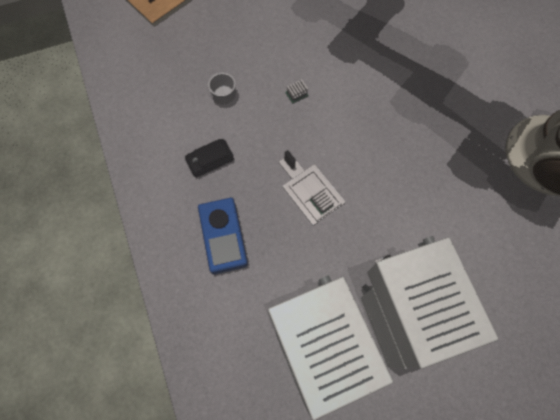

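The top view shows the free chamber at about (150,180), with no handle. The busy one is at (143,275) with its handle at (203,283). The tray is at (297,256) with its handle at (334,245), and the module is at (406,285). Next I'll zoom in and measure.

```bash
python3 - <<'E'
from h import *
a=cv2.imread("pics/top0.png"); b=cv2.imread("pics/scene0.png")
c=lambda im,x,y,w,h,s:cv2.resize(im[y:y+h,x:x+w],None,fx=s,fy=s,interpolation=cv2.INTER_CUBIC)
o=np.zeros((600,800,3),np.uint8)
o[:300,:500]=c(a,260,225,100,60,5); o[:300,500:800]=c(a,390,265,60,60,5)
o[300:600,:300]=c(b,275,145,75,75,4); o[300:600,300:500]=c(b,280,72,40,60,5); o[300:600,500:800]=c(a,95,140,120,120,2.5)
cv2.imwrite("pics/z0.png",o)
E
```

```text
(no output)
```

View pics/z0.png

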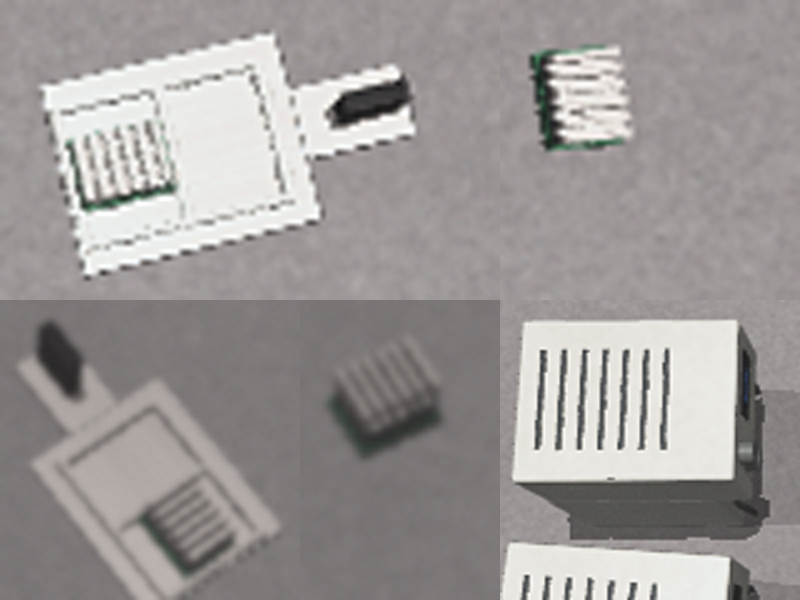

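The crops show the plate corners at about (269,243), (315,232), (324,269) and (278,280) in the top view, with the empty pocket towards the handle. The loose module's fins run along image x, so its y axis is close to world y. I'll measure by casting the contours onto planes.

```bash
cat > m.py <<'E'
from h import *
def rect(n,mask,z):
    cs,_=cv2.findContours(mask,cv2.RETR_EXTERNAL,cv2.CHAIN_APPROX_NONE)
    c=max(cs,key=cv2.contourArea)[:,0]
    w=np.array([ray(n,u,v,z)[:2] for u,v in c],np.float32)
    (x,y),(a,b),t=cv2.minAreaRect(w)
    return np.round([x,y,a,b,t],1)
def win(m,x0,y0,x1,y1):
    o=np.zeros_like(m); o[y0:y1,x0:x1]=m[y0:y1,x0:x1]; return o
E
python3 - <<'E'
from m import *
for n,(tw,mw,cw,bw,lo,rl) in {"top":((260,225,330,285),(392,270,422,300),(90,140,199,218),(80,232,196,318),205,205),"scene":((275,145,350,228),(283,75,312,105),(262,272,395,418),(365,232,500,370),125,125)}.items():
    im=cv2.imread(f"pics/{n}0.png"); g=cv2.cvtColor(im,cv2.COLOR_BGR2GRAY)
    hsv=cv2.cvtColor(im,cv2.COLOR_BGR2HSV)
    print(n,"grays",[int(g[p]) for p in ([(250,312),(180,195-20),(300,300)] if n=="top" else [(190,310),(300,300),(60,150)])])
    k=np.ones((3,3),np.uint8)
    bg=np.median(g[225:330,350:380] if n=="top" else g[110:150,240:280])
    print("bg",bg)
    t=win(((g>bg+(45 if n=="top" else 25))*255).astype(np.uint8),*tw)
    t=cv2.morphologyEx(t,cv2.MORPH_CLOSE,np.ones((7,7)));  full=t.copy()
    t=cv2.morphologyEx(t,cv2.MORPH_OPEN,cv2.getStructuringElement(cv2.MORPH_ELLIPSE,(21,21)))
    print("tray",rect(n,t,5))
    sat=hsv[...,1]; 
    m=win(((abs(g.astype(float)-bg)>22)|(sat>60)).astype(np.uint8)*255,*mw); m=cv2.morphologyEx(m,cv2.MORPH_CLOSE,np.ones((5,5)))
    print("module z0",rect(n,m,0),"z15",rect(n,m,15),"z30",rect(n,m,30))
    for nm,w in(("free",cw),("busy",bw)):
        c=win(((g>bg+(70 if n=="top" else 45))*255).astype(np.uint8),*w); c=cv2.morphologyEx(c,cv2.MORPH_CLOSE,np.ones((9,9)));print(nm,rect(n,c,210))
    h=win(((g<70 if n=="top" else g<55)*255).astype(np.uint8),*( (322,236,348,255) if n=="top" else (280,146,302,172)))
    print("handle z45",rect(n,h,45))
E
```

```text
top grays [223, 232, 155]
bg 153.0
tray [ 542.8 -107.5   88.5  120.7   15.4]
module z0 [ 481.5 -356.7   45.6   42.1    6.9] z15 [ 480.6 -352.6   45.    41.6    6.9] z30 [ 479.7 -348.6   44.4   41.     6.9]
free [656.5 198.2 124.6 165.5   2.4]
busy [476.1 195.9 165.2 125.8  87.8]
handle z45 [ 561.4 -185.3   11.7   33.4   17.5]
scene grays [171, 195, 117]
bg 120.0
tray [ 546.6 -134.2   89.4   79.2    7. ]
module z0 [ 479.9 -349.3   39.1   52.7   69.4] z15 [ 484.2 -340.1   38.4   51.8   69.4] z30 [ 488.4 -330.9   37.8   50.9   69.4]
free [655.7 200.5 127.  170.    1.9]
busy [474.4 195.9 165.4 125.   87.9]
handle z45 [ 566.5 -179.4   14.2   38.1    9.9]
```

```bash
python3 - <<'E'
from m import *
def Z(n,P,x0,y0,s,cx,cy,z): return np.array([ray(n,x0+(X-cx+.5)/s-.5,y0+(Y-cy+.5)/s-.5,z)[:2] for X,Y in P])
d=lambda a,b:(np.round(np.linalg.norm(a-b),1),np.round(np.degrees(np.arctan2(*(a-b)[::-1])),1))
t=Z("top",[(45,88),(273,36),(320,218),(88,274)],260,225,5,0,0,5); nk=Z("top",[(397,66),(414,133)],260,225,5,0,0,5)
print("tray top",t.round(1).tolist(),d(t[0],t[1]),d(t[3],t[2]),d(t[1],t[2]),d(t[0],t[3]),"c",t.mean(0),"neck end",nk.mean(0),d(nk[0],nk[1]))
far=(t[0]+t[3])/2; print("far-neck",d(far,nk.mean(0)))
s=Z("scene",[(157,379),(33,463),(282,530)],275,145,4,0,300,5)
sn=Z("scene",[(19,371)],275,145,4,0,300,5)
print("tray scene",s.round(1).tolist(),sn,d(s[0],s[1]),d(s[2],s[0]))
ml=Z("top",[(532,52),(547,150)],390,265,5,500,0,0); mr=Z("top",[(619,46),(632,140)],390,265,5,500,0,30)
print("mod",ml,mr,d(*ml),d(*mr),"c",(ml.mean(0)+mr.mean(0))/2,d(ml.mean(0),mr.mean(0)))
ms=Z("scene",[(331,400),(367,457),(440,418)],280,72,5,300,300,0); mt=Z("scene",[(331,370),(408,334),(440,380),(368,428)],280,72,5,300,300,30)
print("mod scene z0",ms,d(ms[0],ms[1]),d(ms[1],ms[2]),"c",(ms[0]+ms[2])/2,"top",mt.mean(0),d(mt[0],mt[1]),d(mt[3],mt[2]),d(mt[0],mt[3]),d(mt[1],mt[2]))
# roof corners
for n,w,th in(("top",(90,140,199,218),70),("scene",(262,272,395,418),45)):
    im=cv2.imread(f"pics/{n}0.png"); g=cv2.cvtColor(im,cv2.COLOR_BGR2GRAY); bg=153 if n=="top" else 120
    c=win(((g>bg+th)*255).astype(np.uint8),*w); c=cv2.morphologyEx(c,cv2.MORPH_CLOSE,np.ones((9,9)))
    cs,_=cv2.findContours(c,0,1); c=max(cs,key=cv2.contourArea); q=cv2.approxPolyDP(c,8,True)[:,0]
    p=np.array([ray(n,u,v,210)[:2] for u,v in q]); print(n,q.tolist(),p.round(1).tolist(),[d(p[i],p[(i+1)%len(p)]) for i in range(len(p))],p.mean(0))
E
```

```text
tray top [[569.4, -39.3], [596.7, -144.8], [512.6, -167.3], [484.3, -61.6]] (np.float64(109.0), np.float64(104.5)) (np.float64(109.5), np.float64(105.0)) (np.float64(87.0), np.float64(15.0)) (np.float64(87.9), np.float64(14.7)) c [ 540.74938687 -103.24133827] neck end [ 568.54202633 -206.61354648] (np.float64(32.1), np.float64(14.2))
far-neck (np.float64(161.7), np.float64(104.9))
tray scene [[511.9, -166.4], [595.0, -143.6], [482.6, -58.9]] [[ 582.42366332 -198.41207334]] (np.float64(86.3), np.float64(-164.6)) (np.float64(111.5), np.float64(105.2))
mod [[ 501.90525632 -334.6452158 ]
 [ 457.58212112 -340.43839934]] [[ 503.28894538 -366.22841992]
 [ 461.86148878 -370.70779763]] (np.float64(44.7), np.float64(7.4)) (np.float64(41.7), np.float64(6.2)) c [ 481.1594529  -353.00495817] (np.float64(31.1), np.float64(95.2))
mod scene z0 [[ 500.61839846 -370.16430658]
 [ 496.03523464 -334.50173394]
 [ 455.41034503 -342.33549809]] (np.float64(36.0), np.float64(-82.7)) (np.float64(41.4), np.float64(10.9)) c [ 478.01437174 -356.24990233] top [ 479.7782352  -353.20893704] (np.float64(41.4), np.float64(8.1)) (np.float64(42.8), np.float64(16.9)) (np.float64(35.8), np.float64(-82.6)) (np.float64(29.2), np.float64(-81.1))
top [[188, 148], [105, 149], [100, 211], [186, 210]] [[722.1, 119.5], [715.4, 281.3], [591.7, 278.2], [598.1, 115.2]] [(np.float64(161.9), np.float64(-87.7)), (np.float64(123.8), np.float64(1.4)), (np.float64(163.2), np.float64(92.3)), (np.float64(124.0), np.float64(-178.0))] [656.83468245 198.57759312]
scene [[342, 278], [269, 309], [312, 419], [391, 381]] [[596.5, 114.6], [720.2, 118.5], [716.4, 283.2], [590.1, 278.1]] [(np.float64(123.7), np.float64(-178.2)), (np.float64(164.8), np.float64(-88.7)), (np.float64(126.5), np.float64(2.3)), (np.float64(163.6), np.float64(92.3))] [655.80810618 198.61120814]
```

```bash
python3 - <<'E'
from h import *
a=cv2.imread("pics/top0.png"); b=cv2.imread("pics/scene0.png")
c=lambda im,x,y,w,h,s:cv2.resize(im[y:y+h,x:x+w],None,fx=s,fy=s,interpolation=cv2.INTER_CUBIC)
o=np.zeros((600,800,3),np.uint8)
o[:300,:400]=c(a,268,235,40,30,10); o[:300,400:]=c(a,385,270,40,30,10)
o[300:,:400]=c(b,300,182,40,30,10); o[300:,400:]=c(b,278,75,40,30,10)
cv2.imwrite("pics/z1.png",o)
E
```

```text
(no output)
```

View pics/z1.png

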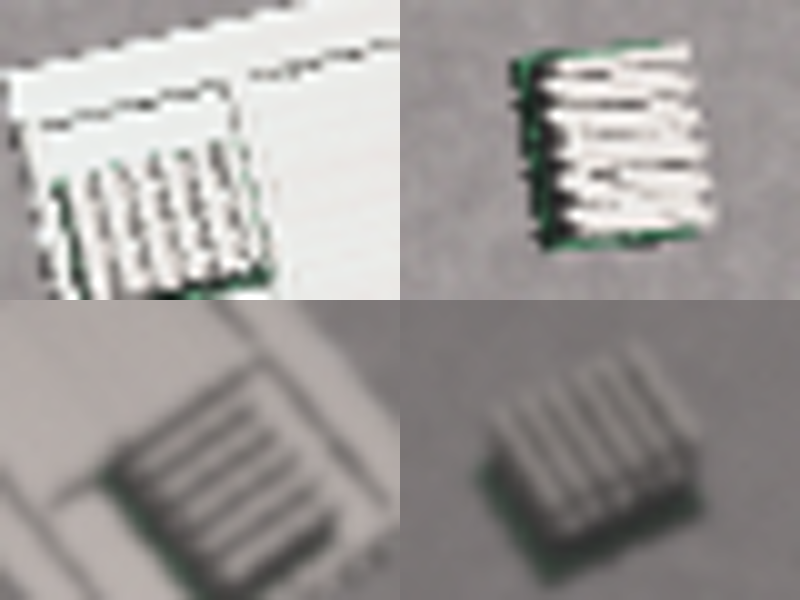

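```bash
python3 - <<'E'
from h import *
th=np.radians(104.9); X=np.array([np.cos(th),np.sin(th)]); Y=np.array([-X[1],X[0]]); O=np.array([540.75,-103.24])+4*X
for nm,(hx,hy) in {"A34x":(17,22),"B44x":(22,17)}.items():
  for z in(5,35):
    for n,x0,y0,s,cy in(("top",260,225,5,0),("scene",275,145,4,300)):
      print(nm,z,n,[ (s*(proj(n,[*(O+(24+a*hx)*X+b*hy*Y),z])-[x0,y0]+.5)+[0,cy]).round().astype(int).tolist() for a,b in((-1,-1),(1,-1),(1,1),(-1,1))])
# pocket far edges
print([(5*(proj("top",[*(O+x*X+y*Y),5])-[260,225]+.5)).round().tolist() for x,y in((2,30),(46,30),(2,-30),(-2,30),(-46,30),(-46,-30),(-93,0))])
E
```

```text
A34x 5 top [[148, 113], [76, 130], [98, 223], [170, 206]]
A34x 5 scene [[133, 532], [171, 580], [235, 535], [197, 488]]
A34x 35 top [[149, 104], [76, 122], [99, 217], [173, 200]]
A34x 35 scene [[136, 512], [175, 562], [242, 516], [202, 467]]
B44x 5 top [[161, 121], [68, 143], [85, 215], [178, 193]]
B44x 5 scene [[134, 520], [184, 582], [233, 548], [184, 486]]
B44x 35 top [[163, 113], [68, 135], [85, 209], [181, 186]]
B44x 35 scene [[138, 500], [189, 564], [240, 528], [189, 465]]
[[185.0, 220.0], [92.0, 242.0], [154.0, 94.0], [193.0, 218.0], [286.0, 196.0], [254.0, 70.0], [369.0, 109.0]]
```

The loose module is centred at about (480,-354), with its 44 mm axis at 8°. The tray origin is at about (539,-98.4), yaw 105°. Home is at about (656,199), yaw 92°. I'll write a helper that gives the move in tool axes.

```bash
cat > d.py <<'E'
import sys
from h import *
# args: x y z  yaw_deg(tool y) lean_deg
def target(yaw,lean):
    y=np.array([np.cos(np.radians(yaw)),np.sin(np.radians(yaw)),0]); z=np.array([0,0,-1.]); x=np.cross(y,z)
    return R.from_matrix(np.c_[x,y,z])*R.from_rotvec([0,-np.radians(lean),0])
def delta(p,yaw,lean,pc=None,verbose=True):
    s=arm.read_state(); q=R.from_quat(s["ee_rot"]); T=target(yaw,lean)
    dp=q.inv().apply(np.array(p)-s["position"]); rv=(q.inv()*T).as_rotvec()
    return dp.round(1),rv.round(3)
if __name__=="__main__":
    a=list(map(float,sys.argv[1:])); print(*delta(a[:3],a[3],a[4]))
E
python3 d.py 480.3 -353.8 130 188 0
```

```text
[-352.5  143.1  117.6] [ 2.000e-03  1.000e-03 -1.407e+00]
```

```bash
r="";python3 jog.py '{"sx": [-352, -352, -352, -352, -352, -352, -352, -352, -352, -352], "sy": [143, 143, 143, 143, 143, 143, 143, 143, 143, 143], "sz": [118, 118, 118, 118, 118, 118, 118, 118, 118, 118], "rx": [0, 0, 0, 0, 0, 0, 0, 0, 0, 0], "ry": [0, 0, 0, 0, 0, 0, 0, 0, 0, 0], "rz": [-1.407, -1.407, -1.407, -1.407, -1.407, -1.407, -1.407, -1.407, -1.407, -1.407]}' 85; python3 d.py 480.3 -353.8 23 188 0; python3 -c "
from h import *
cv2.imwrite('pics/t1.png',camrig.get_image('top')); print(arm.read_state()['joints'])"
```

```text
clock: 1.1
position: [480.9, -352.9, 128.9]
ee_rot: [0.757, -0.653, -0.001, 0.0]
contact_force: [-0.5, -1.0, -1.3]
gripper_width: 84.8
grasp_force: 0.0
[  0.9   0.5 105.9] [0.002 0.001 0.007]
[-3.63169188e-01  4.45512464e-01 -2.19771502e-01 -1.89614531e-04
 -9.07550201e-01  5.09123392e-01]
```

```bash
python3 jog.py '{"sx": [1, 1, 1, 1, 1], "sy": [0, 0, 0, 0, 0], "sz": [50, 90, 106, 106, 106], "rx": [0, 0, 0, 0, 0], "ry": [0, 0, 0, 0, 0], "rz": [0.007, 0.007, 0.007, 0.007, 0.007]}' 85; python3 jog.py '{"sx": [0, 0, 0, 0, 0, 0, 0, 0], "sy": [0, 0, 0, 0, 0, 0, 0, 0], "sz": [0, 0, 0, 0, 0, 0, 0, 0], "rx": [0, 0, 0, 0, 0, 0, 0, 0], "ry": [0, 0, 0, 0, 0, 0, 0, 0], "rz": [0, 0, 0, 0, 0, 0, 0, 0]}' 30; python3 d.py 480.3 -353.8 110 188 0
```

```text
clock: 1.65
position: [480.5, -356.0, 24.6]
ee_rot: [0.752, -0.659, 0.0, 0.0]
contact_force: [0.2, -0.2, 0.6]
gripper_width: 85.4
grasp_force: 0.0
clock: 2.45
position: [481.2, -356.0, 25.9]
ee_rot: [0.753, -0.658, 0.001, -0.0]
contact_force: [0.0, 0.4, 6.1]
gripper_width: 43.1
grasp_force: 63.3
[ -2.2   0.4 -84.1] [-0.002 -0.002 -0.006]
```

```bash
python3 jog.py '{"sx": [0, 0, 0, 0], "sy": [0, 0, 0, 0], "sz": [-45, -80, -80, -80], "rx": [0, 0, 0, 0], "ry": [0, 0, 0, 0], "rz": [0, 0, 0, 0]}' ; python3 d.py 545.2 -121.6 105 195 0; python3 -c "
from h import *
for i in range(3): print(arm.read_state()['position'])"
```

```text
clock: 2.85
position: [480.3, -355.5, 105.1]
ee_rot: [0.752, -0.659, 0.001, -0.001]
contact_force: [-0.5, 0.5, -1.0]
gripper_width: 42.9
grasp_force: 62.5
[-2.232e+02 -9.520e+01  2.000e-01] [-0.002 -0.    -0.129]
[ 480.30553913 -355.46305749  105.11443632]
[ 480.30553913 -355.46305749  105.11443632]
[ 480.30553913 -355.46305749  105.11443632]
```

```bash
python3 jog.py '{"sx": [-45, -90, -135, -180, -210, -223, -223, -223], "sy": [-19, -38, -57, -76, -90, -95, -95, -95], "sz": [0, 0, 0, 0, 0, 0, 0, 0], "rx": [0, 0, 0, 0, 0, 0, 0, 0], "ry": [0, 0, 0, 0, 0, 0, 0, 0], "rz": [-0.03, -0.06, -0.09, -0.12, -0.129, -0.129, -0.129, -0.129]}' ; python3 - <<'E'
from h import *
c=lambda im,x,y,w,h,s:cv2.resize(im[y:y+h,x:x+w],None,fx=s,fy=s,interpolation=cv2.INTER_CUBIC)
a=camrig.get_image("top");b=camrig.get_image("scene")
o=np.zeros((600,800,3),np.uint8); o[:,:400]=c(a,255,185,100,150,4); o[:,400:]=c(b,262,130,100,150,4); cv2.imwrite("pics/p1.png",o)
E
python3 d.py 545.2 -121.6 30 195 0
```

```text
clock: 3.65
position: [543.9, -122.4, 103.4]
ee_rot: [0.793, -0.609, -0.001, 0.001]
contact_force: [0.2, 0.3, 0.0]
gripper_width: 42.7
grasp_force: 62.5
[-1.1 -1.6 73.7] [ 0.001  0.    -0.002]
```

View pics/p1.png

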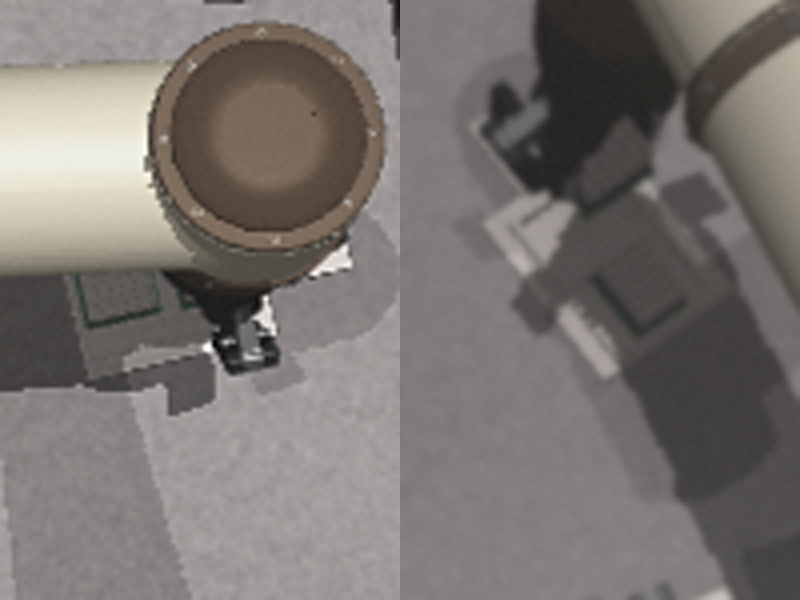

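The scene crop shows the held module hanging at (615,160), with its leading green bottom edge running from (587,216) to (652,180). I'll check where that edge lies relative to the tray.

```bash
python3 - <<'E'
from h import *
th=np.radians(105); X=np.array([np.cos(th),np.sin(th)]); Y=np.array([-X[1],X[0]]); O=np.array([539,-98.4])
P=[ray("scene",262+(x-400+.5)/4-.5,130+(y+.5)/4-.5,78)[:2] for x,y in((587,216),(652,180))]
for p in P: print(p.round(1),"tray",((p-O)@X).round(1),((p-O)@Y).round(1))
print(np.linalg.norm(P[0]-P[1]),np.degrees(np.arctan2(*(P[0]-P[1])[::-1])))
E
```

```text
[ 556.9 -100.9] tray -7.0 -16.6
[ 518.4 -107.5] tray -3.5 22.3
39.033321722002135 9.815855053157373
```

```bash
python3 jog.py '{"sx": [0, 0, 0, 0, 0, 0, 0], "sy": [-1, -1, -1, -1, -1, -1, -1], "sz": [40, 60, 66, 69, 71, 71, 71], "rx": [0, 0, 0, 0, 0, 0, 0], "ry": [0, 0, 0, 0, 0, 0, 0], "rz": [0, 0, 0, 0, 0, 0, 0]}'
```

```text
clock: 4.45
position: [546.4, -121.8, 34.3]
ee_rot: [0.793, -0.609, 0.001, -0.001]
contact_force: [0.3, -0.3, 0.1]
gripper_width: 42.8
grasp_force: 62.5
```

```bash
python3 jog.py '{"sx": [0, 0, 0, 0], "sy": [0, 0, 0, 0], "sz": [1, 2, 2, 2], "rx": [0, 0, 0, 0], "ry": [0, 0, 0, 0], "rz": [0, 0, 0, 0]}'
```

```text
clock: 4.85
position: [545.8, -121.7, 31.4]
ee_rot: [0.793, -0.609, 0.0, -0.0]
contact_force: [0.0, 0.1, -0.2]
gripper_width: 43.1
grasp_force: 62.5
```

```bash
python3 jog.py '{"sx": [0, 0, 0, 0], "sy": [0, 0, 0, 0], "sz": [1, 2, 2, 2], "rx": [0, 0, 0, 0], "ry": [0, 0, 0, 0], "rz": [0, 0, 0, 0]}'; python3 jog.py '{"sx": [0, 0, 0, 0], "sy": [0, 0, 0, 0], "sz": [0, 0, 0, 0], "rx": [0, 0, 0, 0], "ry": [0, 0, 0, 0], "rz": [0, 0, 0, 0]}' 64; python3 jog.py '{"sx": [0, 0, 0, 100, 150, 200, 200, 200], "sy": [0, 0, 0, 0, 0, 0, 0, 0], "sz": [-20, -50, -100, -140, -140, -140, -140, -140], "rx": [0, 0, 0, 0, 0, 0, 0, 0], "ry": [0, 0, 0, 0, 0, 0, 0, 0], "rz": [0, 0, 0, 0, 0, 0, 0, 0]}'; python3 - <<'E'
from h import *
c=lambda im,x,y,w,h,s:cv2.resize(im[y:y+h,x:x+w],None,fx=s,fy=s,interpolation=cv2.INTER_CUBIC)
a=camrig.get_image("top");b=camrig.get_image("scene");cv2.imwrite("pics/top2.png",a);cv2.imwrite("pics/scene2.png",b)
o=np.zeros((600,800,3),np.uint8); o[:300]=c(a,258,224,100,37,8)[:300,:800] if 0 else 0
o[:360,:600]=c(a,258,222,100,60,6); o[360:,:]=0; o[200:600,400:]=c(b,275,145,80,80,5); cv2.imwrite("pics/p2.png",o)
E
```

```text
clock: 5.25
position: [545.9, -121.7, 30.9]
ee_rot: [0.794, -0.608, 0.0, -0.0]
contact_force: [-3.4, 1.6, 8.8]
gripper_width: 42.6
grasp_force: 63.7
clock: 5.65
position: [545.7, -121.7, 29.0]
ee_rot: [0.793, -0.609, -0.0, 0.0]
contact_force: [0.6, -0.3, 0.3]
gripper_width: 63.9
grasp_force: 0.0
clock: 6.45
position: [598.2, -320.0, 169.0]
ee_rot: [0.792, -0.611, 0.001, 0.0]
contact_force: [-0.9, 0.9, -0.4]
gripper_width: 63.8
grasp_force: 0.0
```

View pics/p2.png

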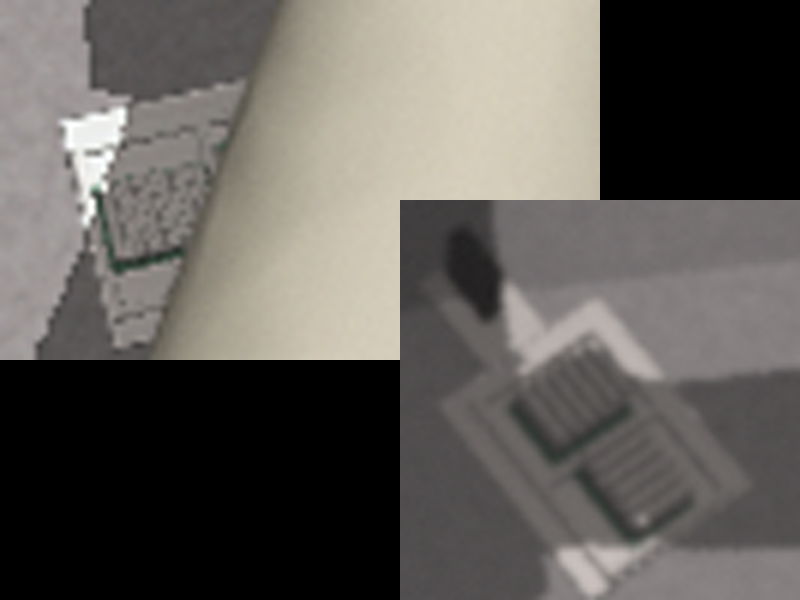

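The module sits flat in the near pocket, at about (570,400) in the crop, with the loaded one beside it. Now I'll approach the handle with a 42° lean.

```bash
python3 d.py 580.4 -253 112 195 42; python3 - <<'E'
from h import *
im=cv2.imread("pics/scene2.png"); g=cv2.cvtColor(im,cv2.COLOR_BGR2GRAY)
m=np.zeros_like(g); m[148:172,280:298]=(g[148:172,280:298]<45)*255
cs,_=cv2.findContours(m,0,1); c=max(cs,key=cv2.contourArea); print(c[:,0].min(0),c[:,0].max(0),cv2.contourArea(c), cv2.minAreaRect(c))
th=np.radians(105); X=np.array([np.cos(th),np.sin(th)]); O=np.array([539,-98.4])
for x in(-78,-108):
  for z in(5,45): print(x,z,proj("scene",[*(O+x*X),z]).round(1))
E
```

```text
[-65.4  -0.1  56.3] [-0.    -0.732 -0.003]
[285 151] [293 167] 86.5 ((289.0, 159.0), (16.0, 8.0), 90.0)
-78 5 [293.  168.4]
-78 45 [293.6 160.6]
-108 5 [285.1 158.5]
-108 45 [285.4 150.4]
```

```bash
python3 jog.py '{"sx": [-10, -20, -35, -50, -65, -65, -65], "sy": [0, 0, 0, 0, 0, 0, 0], "sz": [0, 10, 20, 40, 56, 56, 56], "rx": [0, 0, 0, 0, 0, 0, 0], "ry": [-0.15, -0.3, -0.45, -0.6, -0.73, -0.73, -0.73], "rz": [0, 0, 0, 0, 0, 0, 0]}' 40; python3 d.py 563.1 -188.2 37 195 42;python3 -c "
from h import *
print(arm.read_state()['joints'])"
```

```text
clock: 7.25
position: [580.5, -251.6, 112.7]
ee_rot: [0.742, -0.569, -0.283, -0.216]
contact_force: [0.5, -0.0, 0.5]
gripper_width: 39.8
grasp_force: 0.0
[  1.3   0.2 100.3] [ 0.003 -0.005 -0.   ]
[-0.42108042  0.77589295  0.37244376 -0.54325268 -1.66601632  0.77164272]
```

```bash
python3 jog.py '{"sx": [1, 1, 1, 1, 1], "sy": [0, 0, 0, 0, 0], "sz": [45, 85, 100, 100, 100], "rx": [0, 0, 0, 0, 0], "ry": [0, 0, 0, 0, 0], "rz": [0, 0, 0, 0, 0]}'; python3 jog.py '{"sx": [0, 0, 0, 0, 0, 0], "sy": [0, 0, 0, 0, 0, 0], "sz": [0, 0, 0, 0, 0, 0], "rx": [0, 0, 0, 0, 0, 0], "ry": [0, 0, 0, 0, 0, 0], "rz": [0, 0, 0, 0, 0, 0]}' 0; python3 d.py 563.1 -188.2 82 195 42
```

```text
clock: 7.75
position: [565.1, -189.2, 40.4]
ee_rot: [0.743, -0.568, -0.281, -0.217]
contact_force: [0.2, -1.4, 0.1]
gripper_width: 40.0
grasp_force: 0.0
clock: 8.35
position: [564.6, -189.8, 39.6]
ee_rot: [0.742, -0.569, -0.282, -0.217]
contact_force: [1.6, -1.8, 6.0]
gripper_width: 8.9
grasp_force: 60.7
[-29.7   0.9 -30.4] [-0.002 -0.006  0.002]
```

Gripped at 9 mm opening, so the fingers are on the handle. I'll lift, check that the tray is level, and check the multimeter's clearance from the path.

```bash
python3 jog.py '{"sx": [-10, -20, -30, -40, -40, -40], "sy": [0, 0, 0, 0, 0, 0], "sz": [-11, -22, -33, -44, -44, -44], "rx": [0, 0, 0, 0, 0, 0], "ry": [0, 0, 0, 0, 0, 0], "rz": [0, 0, 0, 0, 0, 0]}'; python3 - <<'E'
from m import *
im=cv2.imread("pics/top0.png");hsv=cv2.cvtColor(im,cv2.COLOR_BGR2HSV)
m=win(((hsv[...,1]>120)*255).astype(np.uint8),250,135,330,190); m=cv2.morphologyEx(m,cv2.MORPH_CLOSE,np.ones((9,9)))
r=rect("top",m,34); print(r, cv2.boxPoints(((r[0],r[1]),(r[2],r[3]),r[4])).round())
c=lambda im,x,y,w,h,s:cv2.resize(im[y:y+h,x:x+w],None,fx=s,fy=s,interpolation=cv2.INTER_CUBIC)
a=camrig.get_image("top");b=camrig.get_image("scene")
o=np.zeros((600,800,3),np.uint8); o[:,:400]=c(a,255,185,100,150,4); o[:,400:]=c(b,262,130,100,150,4); cv2.imwrite("pics/p3.png",o)
E
python3 d.py 664.5 -35.7 98 182 42
```

```text
clock: 8.95
position: [563.7, -187.9, 98.2]
ee_rot: [0.741, -0.569, -0.283, -0.218]
contact_force: [0.3, -0.1, -2.9]
gripper_width: 8.9
grasp_force: 59.4
[755.2 -79.9 147.3  77.   82.4] [[ 707. -148.]
 [ 784. -158.]
 [ 803.  -12.]
 [ 727.   -2.]]
[ -90.5 -137.2   79.6] [ 0.152 -0.002  0.168]
```

View pics/p3.png

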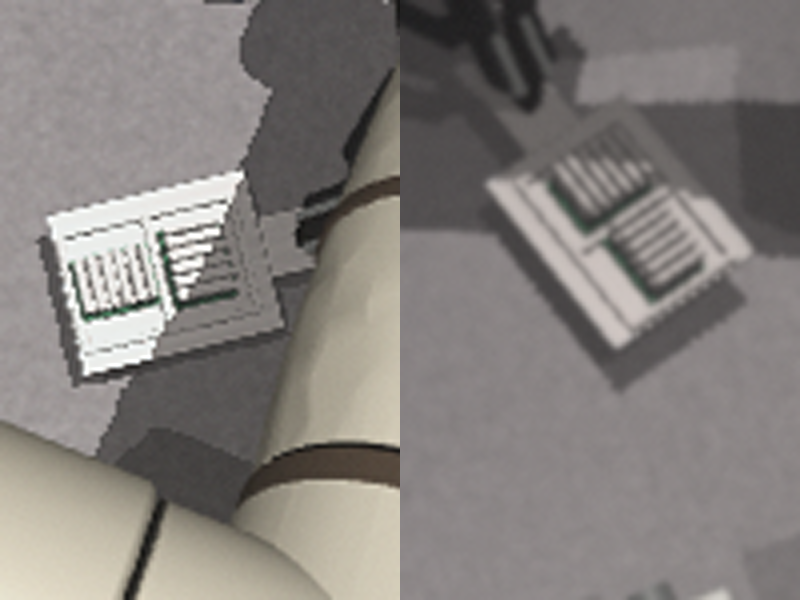

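The tray hangs from the gripper with both modules in place. Its corners in the crops are far -y (48,215) / (619,349), far +y (83,378) / (749,262) and near -y (240,172) / (487,180). I'll triangulate them to check level.

```bash
python3 - <<'E'
from h import *
P=[np.c_[cal(n)[1],cal(n)[2]] for n in("top","scene")]; P=[cal(n)[0]@p for n,p in zip(("top","scene"),P)]
A=np.array([(48,215),(83,378),(240,172)],float).T; B=np.array([(619,349),(749,262),(487,180)],float).T
A=np.array([[255],[185]])+(A+.5)/4-.5; B=np.array([[262],[130]])+(B-np.array([[400],[0]])+.5)/4-.5
X=cv2.triangulatePoints(P[0],P[1],A,B); X=(X[:3]/X[3]).T; print(X.round(1))
s=arm.read_state(); print(s['position'],s['wrist_torque'])
E
```

```text
[[ 567.8  -34.6   66.3]
 [ 482.   -57.5   49.9]
 [ 595.4 -140.9   69.1]]
[ 563.13487262 -187.66381039   96.96674913] [-2.12932928 -0.53935095  0.04036441]
```

```bash
python3 jog.py '{"sx": [-10, -20, -35, -50, -65, -80, -90, -90, -90], "sy": [-15, -30, -53, -76, -99, -121, -137, -137, -137], "sz": [9, 18, 31, 44, 57, 70, 80, 80, 80], "rx": [0.017, 0.034, 0.059, 0.084, 0.109, 0.134, 0.152, 0.152, 0.152], "ry": [0, 0, 0, 0, 0, 0, 0, 0, 0], "rz": [0.019, 0.037, 0.065, 0.093, 0.121, 0.149, 0.168, 0.168, 0.168]}'; python3 d.py 664.5 -35.7 73 182 42; python3 - <<'E'
from h import *
c=lambda im,x,y,w,h,s:cv2.resize(im[y:y+h,x:x+w],None,fx=s,fy=s,interpolation=cv2.INTER_CUBIC)
a=camrig.get_image("top");b=camrig.get_image("scene");cv2.imwrite("pics/top4.png",a);cv2.imwrite("pics/scene4.png",b)
o=np.zeros((600,800,3),np.uint8); o[:,:400]=c(a,180,130,100,150,4); o[:,400:]=c(b,240,180,100,150,4); cv2.imwrite("pics/p4.png",o)
E
```

```text
clock: 9.95
position: [663.8, -35.9, 96.8]
ee_rot: [0.672, -0.648, -0.258, -0.247]
contact_force: [-0.3, -0.1, -3.7]
gripper_width: 9.1
grasp_force: 59.4
[15.7 -0.7 17.8] [ 0.003 -0.003  0.001]
```

View pics/p4.png

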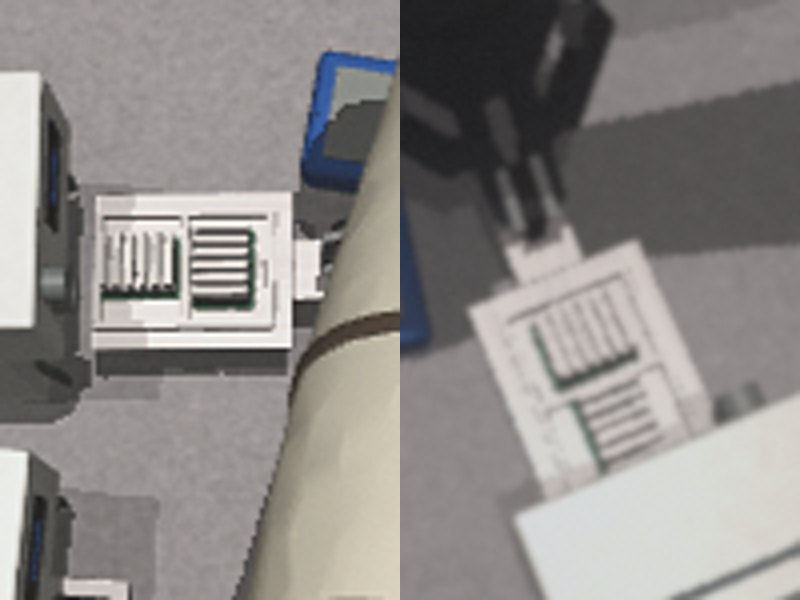

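The top crop shows the tray lined up in front of the mouth, with its plate corners at (97,195), (293,193), (293,347) and (95,347) and both modules in their pockets. I'll measure its centreline and pitch at subpixel level.

```bash
python3 - <<'E'
from h import *
g=cv2.cvtColor(cv2.imread("pics/top4.png"),cv2.COLOR_BGR2GRAY).astype(float)
for u in list(range(206,253,4)):
    col=g[:,u]; print(u,col[172:184].astype(int).tolist(),col[212:224].astype(int).tolist())
for z in(60,64):
  P=[ray("top",180+(x+.5)/4-.5,130+(y+.5)/4-.5,z)[:2] for x,y in((97,195),(293,193),(293,347),(95,347))]
  P=np.array(P); print(z,P.round(1).tolist(),P.mean(0)); e=(P[0]+P[3]-P[1]-P[2]); print(np.degrees(np.arctan2(e[1],e[0])))
E
```

```text
206 [154, 151, 151, 150, 130, 126, 121, 198, 195, 193, 200, 192] [76, 206, 198, 195, 196, 109, 63, 69, 71, 70, 67, 66]
210 [152, 149, 152, 155, 133, 128, 110, 201, 199, 193, 199, 192] [78, 207, 199, 196, 199, 89, 64, 69, 71, 68, 67, 73]
214 [153, 152, 150, 150, 153, 129, 168, 233, 229, 225, 230, 227] [81, 206, 201, 196, 200, 80, 66, 66, 68, 67, 65, 69]
218 [153, 153, 152, 151, 154, 130, 167, 233, 227, 223, 230, 227] [86, 240, 233, 230, 237, 76, 66, 68, 70, 65, 65, 73]
222 [154, 153, 147, 146, 145, 147, 179, 230, 227, 224, 229, 225] [84, 240, 233, 230, 237, 74, 64, 68, 67, 70, 87, 91]
226 [149, 153, 149, 156, 154, 149, 182, 230, 225, 224, 226, 228] [134, 237, 233, 230, 236, 68, 65, 70, 70, 69, 65, 92]
230 [149, 148, 151, 154, 155, 154, 185, 230, 226, 223, 225, 183] [129, 238, 232, 230, 239, 60, 65, 68, 69, 67, 70, 91]
234 [153, 154, 156, 156, 148, 152, 192, 230, 225, 222, 227, 184] [90, 240, 232, 229, 238, 58, 67, 67, 68, 72, 88, 105]
238 [159, 157, 153, 153, 156, 157, 209, 229, 225, 223, 226, 185] [101, 239, 232, 227, 240, 54, 66, 68, 66, 67, 85, 89]
242 [152, 155, 150, 146, 144, 149, 208, 226, 225, 222, 228, 186] [112, 239, 233, 228, 238, 52, 65, 68, 68, 69, 89, 91]
246 [149, 151, 149, 149, 152, 154, 209, 226, 223, 221, 226, 193] [113, 238, 231, 230, 237, 55, 65, 68, 69, 68, 87, 91]
250 [151, 146, 157, 157, 151, 151, 213, 229, 224, 221, 223, 226] [228, 231, 230, 231, 238, 50, 65, 66, 65, 68, 84, 87]
60 [[703.2, 110.4], [707.4, -0.4], [618.6, -3.7], [615.6, 106.3]] [661.21721554  53.16456321]
91.88287329464218
64 [[702.1, 109.7], [706.3, -0.6], [617.8, -4.0], [614.8, 105.7]] [660.26667621  52.70804343]
91.88287329464218
```

The tray is on the centreline (expected x 661.4, measured about 661) with yaw 91.9°. I'll lower it to about 5 mm above the ledge and then start it in.

```bash
python3 jog.py '{"sx": [7, 14, 14, 14], "sy": [0, 0, 0, 0], "sz": [8, 16, 16, 16], "rx": [0, 0, 0, 0], "ry": [0, 0, 0, 0], "rz": [0, 0, 0, 0]}'; python3 jog.py '{"sx": [-7, -15, -22, -30, -30], "sy": [0, 0, 0, 0, 0], "sz": [7, 13, 20, 27, 27], "rx": [0, 0, 0, 0, 0], "ry": [0, 0, 0, 0, 0], "rz": [0, 0, 0, 0, 0]}'; python3 d.py 659.5 103.6 70 182 42
```

```text
clock: 10.45
position: [664.2, -36.2, 75.7]
ee_rot: [0.672, -0.649, -0.257, -0.248]
contact_force: [0.4, -0.8, -3.7]
gripper_width: 8.6
grasp_force: 59.4
clock: 10.95
position: [663.0, 6.8, 77.1]
ee_rot: [0.673, -0.648, -0.257, -0.248]
contact_force: [-0.5, -0.4, -3.8]
gripper_width: 9.0
grasp_force: 59.4
[-67.4  -0.1  70. ] [ 0.001 -0.002  0.003]
```

```bash
python3 jog.py '{"sx": [2, 2, 2], "sy": [0, 0, 0], "sz": [2.5, 2.5, 2.5], "rx": [0, 0, 0], "ry": [0, 0, 0], "rz": [0, 0, 0]}'; python3 jog.py '{"sx": [-4, -7, -11, -15, -15], "sy": [0, 0, 0, 0, 0], "sz": [3, 7, 10, 13, 13], "rx": [0, 0, 0, 0, 0], "ry": [0, 0, 0, 0, 0], "rz": [0, 0, 0, 0, 0]}'; python3 d.py 659.5 103.6 70 182 42
```

```text
clock: 11.25
position: [663.2, 4.1, 73.1]
ee_rot: [0.672, -0.649, -0.257, -0.248]
contact_force: [-0.1, 0.9, -3.0]
gripper_width: 8.7
grasp_force: 59.4
clock: 11.75
position: [662.5, 25.5, 74.0]
ee_rot: [0.673, -0.648, -0.257, -0.248]
contact_force: [1.3, 0.7, -3.8]
gripper_width: 8.7
grasp_force: 59.4
[-55.6   0.1  55.1] [ 0.    -0.003  0.002]
```

```bash
python3 jog.py '{"sx": [-7, -15, -22, -26, -26], "sy": [0, 0, 0, 0, 0], "sz": [7, 13, 20, 24, 24], "rx": [0, 0, 0, 0, 0], "ry": [0, 0, 0, 0, 0], "rz": [0, 0, 0, 0, 0]}';  python3 d.py 659.5 103.6 70 182 42
```

```text
clock: 12.25
position: [661.0, 61.2, 73.2]
ee_rot: [0.673, -0.648, -0.257, -0.248]
contact_force: [0.1, 1.0, -3.0]
gripper_width: 8.5
grasp_force: 59.4
[-29.5  -0.   30.8] [ 0.001 -0.003  0.002]
```

```bash
python3 jog.py '{"sx": [-7, -13, -19, -19, -19], "sy": [0, 0, 0, 0, 0], "sz": [7, 13, 19, 19, 19], "rx": [0, 0, 0, 0, 0], "ry": [0, 0, 0, 0, 0], "rz": [0, 0, 0, 0, 0]}';  python3 d.py 659.5 103.6 70 182 42
```

```text
clock: 12.75
position: [660.3, 86.8, 71.7]
ee_rot: [0.673, -0.648, -0.256, -0.248]
contact_force: [-0.4, 0.2, -3.6]
gripper_width: 8.7
grasp_force: 59.4
[-11.4   0.2  12.5] [-0.    -0.003  0.002]
```

```bash
python3 jog.py '{"sx": [0.7, 1.3, 1.3], "sy": [0, 0, 0], "sz": [0.7, 1.5, 1.5], "rx": [0, 0, 0], "ry": [0, 0, 0], "rz": [0, 0, 0]}'; python3 jog.py '{"sx": [0.7, 0.7, 0.7], "sy": [0, 0, 0], "sz": [0.7, 0.7, 0.7], "rx": [0, 0, 0], "ry": [0, 0, 0], "rz": [0, 0, 0]}'
```

```text
clock: 13.05
position: [660.4, 86.2, 69.7]
ee_rot: [0.672, -0.649, -0.256, -0.248]
contact_force: [0.1, -0.6, -2.3]
gripper_width: 8.5
grasp_force: 59.7
clock: 13.35
position: [660.5, 86.2, 69.4]
ee_rot: [0.672, -0.648, -0.256, -0.249]
contact_force: [-0.0, -2.1, 1.5]
gripper_width: 8.7
grasp_force: 60.1
```

Landed on the ledges. Now I'll push on to the stop.

```bash
python3 jog.py '{"sx": [-4, -7.5, -9, -9, -9], "sy": [0, 0, 0, 0, 0], "sz": [3.5, 6.7, 8, 8, 8], "rx": [0, 0, 0, 0, 0], "ry": [0, 0, 0, 0, 0], "rz": [0, 0, 0, 0, 0]}'; python3 jog.py '{"sx": [-1.5, -3, -3], "sy": [0, 0, 0], "sz": [1.3, 2.7, 2.7], "rx": [0, 0, 0], "ry": [0, 0, 0], "rz": [0, 0, 0]}'
```

```text
clock: 13.85
position: [660.5, 99.0, 69.4]
ee_rot: [0.672, -0.648, -0.256, -0.249]
contact_force: [1.3, -2.1, 3.6]
gripper_width: 9.3
grasp_force: 60.4
clock: 14.15
position: [660.3, 102.1, 69.5]
ee_rot: [0.673, -0.648, -0.256, -0.249]
contact_force: [0.7, -5.1, 5.4]
gripper_width: 9.2
grasp_force: 60.8
```

```bash
python3 jog.py '{"sx": [-1.5, -1.5, -1.5], "sy": [0, 0, 0], "sz": [1.3, 1.3, 1.3], "rx": [0, 0, 0], "ry": [0, 0, 0], "rz": [0, 0, 0]}'; python3 jog.py '{"sx": [-1.5, -1.5, -1.5], "sy": [0, 0, 0], "sz": [1.3, 1.3, 1.3], "rx": [0, 0, 0], "ry": [0, 0, 0], "rz": [0, 0, 0]}'
```

```text
clock: 14.45
position: [660.3, 104.0, 69.5]
ee_rot: [0.672, -0.648, -0.256, -0.249]
contact_force: [0.9, -5.1, 4.5]
gripper_width: 9.3
grasp_force: 60.8
clock: 14.75
position: [660.2, 104.2, 69.5]
ee_rot: [0.673, -0.649, -0.255, -0.248]
contact_force: [0.2, -9.9, 6.2]
gripper_width: 9.0
grasp_force: 61.3
```

```bash
python3 jog.py '{"sx": [-1.5, -1.5, -1.5], "sy": [0, 0, 0], "sz": [1.3, 1.3, 1.3], "rx": [0, 0, 0], "ry": [0, 0, 0], "rz": [0, 0, 0]}'; python3 jog.py '{"sx": [-1.5, -1.5, -1.5], "sy": [0, 0, 0], "sz": [1.3, 1.3, 1.3], "rx": [0, 0, 0], "ry": [0, 0, 0], "rz": [0, 0, 0]}'
```

```text
clock: 15.05
position: [660.2, 104.2, 69.5]
ee_rot: [0.673, -0.649, -0.254, -0.247]
contact_force: [-1.3, -13.8, 7.4]
gripper_width: 8.9
grasp_force: 61.9
clock: 15.35
position: [660.2, 104.3, 69.5]
ee_rot: [0.673, -0.65, -0.253, -0.247]
contact_force: [-1.5, -19.8, 9.5]
gripper_width: 9.1
grasp_force: 62.5
```

Stopped at y=104.2 (103.6 expected) with the force climbing, so the tray is home. I'll ease the push, release and retreat along the tool axis.

```bash
python3 jog.py '{"sx": [3, 3, 3], "sy": [0, 0, 0], "sz": [-2.6, -2.6, -2.6], "rx": [0, 0, 0], "ry": [0, 0, 0], "rz": [0, 0, 0]}'; python3 jog.py '{"sx": [0, 0, 0, 0], "sy": [0, 0, 0, 0], "sz": [0, 0, 0, 0], "rx": [0, 0, 0, 0], "ry": [0, 0, 0, 0], "rz": [0, 0, 0, 0]}' 40;  python3 jog.py '{"sx": [0, 0, 0, 0, 0, 80, 120, 160, 160], "sy": [0, 0, 0, 0, 0, 0, 0, 0, 0], "sz": [-10, -30, -60, -100, -140, -190, -190, -190, -190], "rx": [0, 0, 0, 0, 0, 0, 0, 0, 0], "ry": [0, 0, 0, 0, 0, 0, 0, 0, 0], "rz": [0, 0, 0, 0, 0, 0, 0, 0, 0]}'; python3 - <<'E'
from h import *
c=lambda im,x,y,w,h,s:cv2.resize(im[y:y+h,x:x+w],None,fx=s,fy=s,interpolation=cv2.INTER_CUBIC)
a=camrig.get_image("top");b=camrig.get_image("scene");cv2.imwrite("pics/top5.png",a);cv2.imwrite("pics/scene5.png",b)
o=np.zeros((600,800,3),np.uint8); o[:400,:400]=c(a,160,120,100,100,4); o[:,400:]=c(b,240,200,100,150,4);o[400:,:267]=c(a,0,60,560,420,.476)[:200,:267]; cv2.imwrite("pics/p5.png",o)
E
```

```text
clock: 15.65
position: [660.2, 104.2, 69.5]
ee_rot: [0.673, -0.649, -0.255, -0.248]
contact_force: [-0.5, -9.2, 6.9]
gripper_width: 8.7
grasp_force: 61.5
clock: 16.05
position: [659.2, 107.4, 68.2]
ee_rot: [0.672, -0.648, -0.257, -0.248]
contact_force: [-0.9, 0.2, -0.2]
gripper_width: 40.1
grasp_force: 0.0
clock: 16.95
position: [667.0, -144.3, 101.8]
ee_rot: [0.67, -0.651, -0.257, -0.248]
contact_force: [0.7, 1.1, -0.3]
gripper_width: 39.9
grasp_force: 0.0Traceback (most recent call last):
  File "<stdin>", line 4, in <module>
ValueError: could not broadcast input array from shape (171,267,3) into shape (200,267,3)
```

```bash
python3 - <<'E'
from h import *
c=lambda im,x,y,w,h,s:cv2.resize(im[y:y+h,x:x+w],None,fx=s,fy=s,interpolation=cv2.INTER_CUBIC)
a=cv2.imread("pics/top5.png");b=cv2.imread("pics/scene5.png")
o=np.zeros((600,800,3),np.uint8); o[:600,:500]=c(a,180,130,100,120,5); o[:,500:]=c(b,260,200,60,120,5); cv2.imwrite("pics/p5.png",o)
for x in(-78,-108,-112):
  p=np.array([656.3,199.0])+x*np.array([-.0349,.9994]); q=proj("top",[*p,75 if x>-110 else 35]); print(x,q.round(1),(5*(q-[180,130]+.5)).round())
E
```

```text
-78 [196.8 195.6] [ 87. 331.]
-108 [210.4 195.5] [155. 330.]
-112 [214.6 199.7] [175. 351.]
```

View pics/p5.png

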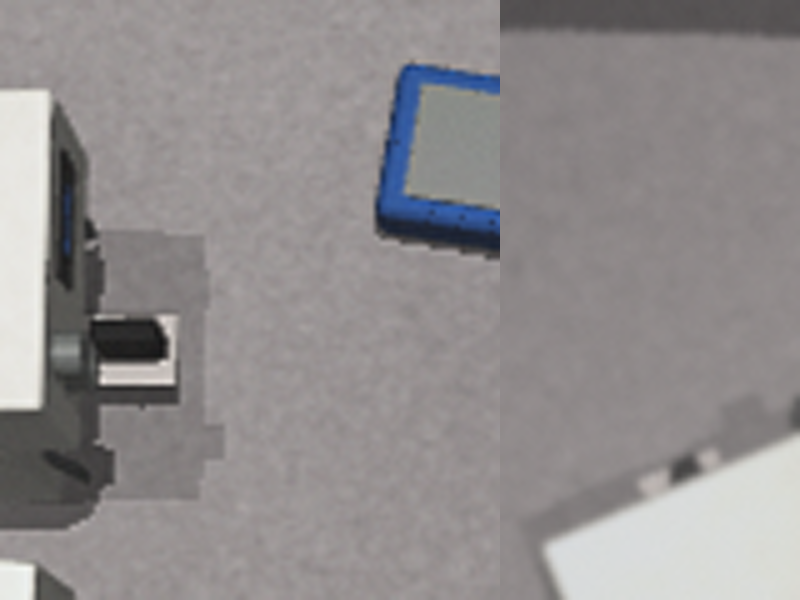

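The tray's neck end is at (178,351) in the crop against (175,351) expected, about 1 mm off and within calibration error. The tray is home and level, the gripper is clear and the multimeter hasn't moved.

```bash
python3 -c "
from bench import arm, camrig
print(arm.job_done())"
```

```text
the job is handed in; nothing more can be done
None
```

The job is handed in at about 17 s on the robot's clock: the module went into the empty pocket and the tray is released in the free chamber, pushed until it met a firm stop within about 1 mm of the expected home; both modules were in their pockets just before it went in (out of sight since), and the arm never went near the multimeter, mouse or cup, though only the multimeter shows in the last picture.

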